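Check the hatch spring of a cork bin

TASK

Check the spring of the steel cork bin's hatch: draw the bolt fully back so that the hatch is free, then lift the hatch by its roller grip past its balance point, where the spring takes over, keeping hold so that it never swings wide open. Then ease it back to about five degrees below the balance point and finish while still holding it there; do not let go at the end. Leave the bolt drawn and the bottle, jar and mallet where they are.

Things in the scene. Friction and masses are not known exactly. Their poses are not given: they have to be found in the camera images.
- bin: Steel cork bin fixed to the bench, 190 deep (x), 360 wide (y), 110 mm high. Origin on the bench surface; x from its front (robot side) to its back, y to its left, z up. In this frame the case spans x -80..110, y -125..235 mm. The hatch covers y -120..120; y 122..235 is a solid deck, top at z 110, that carries the bolt.
- hatch (a joint): Hatch angle, rad: 0 shut (level), grows as its front edge rises up and back, stop at 1.5. Steel plate 165 (x) by 240 by 6 mm, 900 g, hinged along its rear edge, with a spring. Balance point 0.95 rad (54 deg): left alone it falls shut from below it, swings open from above it. Lift at the grip: about 1.2 N when shut, 0.3 N five degrees below balance. The shot bolt stops it at about 0.02.
- hatch_hinge (a point): Middle of the hatch's hinge line, which runs along the bin's y; in the bin's frame at x 90, y 0, z 107 mm.
- hatch_grip (a point): Centre of the hatch's grip: rubber roller 24 mm in diameter, 28 mm long, axis along the bin's y, rigid on a 12 mm stalk in the hatch's plane, 55 mm before its front edge. Moves on a 220 mm arc about the hinge; shut: x -130, y 0, z 107 in the bin's frame, 50 mm in front of the case, air below. A gripper pinching its end faces along y may keep pointing down while the roller turns between the pads.
- bolt (a joint): Travel of the slide bolt in m: 0 is fully shot (rod over the hatch), 0.06 fully drawn back (end stop), along the bin's +y, away from the hatch. It stays where it is left; about 3 N moves it. The rod clears the hatch beyond 0.045.
- bolt_top (a point): Middle of the top of the bolt's grip: upright black block 24 by 24 mm (square with the bin), 48 mm tall, top 160 mm above the bench, 50 above the deck. In the bin's frame x -30, y 150 plus the travel. A 10 mm rod runs from its foot towards the hatch (-y), top 12 mm above the deck, end 70 mm from the block's middle.
- half_bottle: Bystander: standing half bottle, 66 mm in diameter, 240 mm tall, to the right (-y) of the bin. Origin at the centre of its underside.
- cork_jar: Bystander: standing jar, 80 mm in diameter, 110 mm tall, to the left (+y) of the bin. Origin at the centre of its underside.
- mallet: Bystander: mallet 260 mm long lying on the bench in front and to the right of the bin. Origin at the middle of its underside, x along its length towards the head.

How it is judged:
By the outcome, as a careful person would: the job done as asked, in the order asked, and still so for the second after the job is handed in, while the arm keeps its last pose, push and grip.
It also fails if it takes over 61 s, if anything falls off the work surface, if the arm or the gripper's body presses on something with over 40 N, if the wrist force passes 120 N, or if a joint passes its speed limit or range.

ROBOT

A 6-joint arm with a two-finger parallel gripper is mounted at the origin on the work surface. World frame = base frame: x ahead of the robot, y to its left, z up, the work surface at z = 0. Lengths are in m, angles in rad, forces in N, time in s.
With the tool pointing down it reaches from about 0.25 to 0.725 m from the base axis. Payload 9.7 kg.
Tool frame: the origin (TCP) lies at the very end of the fingers, on their centre line; the grasp point (between the pads) lies 19 mm behind it (manip.grasp_offset is the distance from the TCP to the grasp point, in m); z points along the fingers, y is the direction in which the jaws open and shut (so a half turn about z gives the same grasp; the last joint's range is limited). The gripper opens to 85 mm and grips with 20 to 120 N. Pads are 22 mm wide; open, the fingers measure 114 mm over their backs; the gripper's body (76 mm by 85 mm) begins 54 mm behind the grasp point. The pads swing forward as they close: fully open they stand 13 mm farther back than shut.
Start: joints at [-1.128, 0.087, 0.176, 1.66, 0, 1.571], TCP at [0.236, -0.497, 0.231] pointing down, gripper open.
Joint ranges: [-3.13, 3.13], [-0.85, 1.81], [-1.15, 1.24], [-2.2, 2.28], [-1.44, 1.52], [-3.14, 3.14]. Speed limits (rad/s): [2.22, 2.22, 2.57, 3.14, 3.14, 3.14].

INTERFACE

Orientations are given as a unit quaternion [w, x, y, z].
In Python, from plant import monitor, cams, workorder, models, manip gives the robot as it stands.
- The arm moves only by the shell command python3 -m jog 'ROWS' [FORCE]. ROWS is JSON, a list of rows, each a list of 7 numbers: the shift along the world's x, y, z in cm, then the turn, a rotation vector about the world's x, y, z in rad, then the finger opening in cm, from 0 to 8.54. A call has 1 to 8 rows; each row is the pose to reach, as a shift and turn from the pose commanded when the call began; what a row does not reach only later rows make up. A row lasts 1/10 s, in which the tool goes at most 50 mm and 8.59 degrees, less where a joint would pass 70% of its speed; a pose out of reach is approached as far as the arm can. A call with a gripper value outside its range is refused whole. The fingers move at their own pace and stop on an object; FORCE is the grip in N (left out, the last holds). Time passes only in rows, so rows that repeat a pose let the fingers close. It gives the time, the measured TCP pose, the force and the opening at its end, in the units of the state.
- monitor.state(): the state, without advancing time (a new reading comes with each control period).
- cams.grab_frame(name): name is "side" or "top"; returns a dict with "image" (400x640x3 uint8, red, green, blue), "K" (3x3 intrinsics, pixels), "view" (4x4, takes a point from world to camera coordinates). Camera axes: x right, y up, looking along -z (the intrinsics and any distortion apply to the point x, -y, -z); pixel columns grow to the right and rows downward; lengths in m; the calibration is good to about 2 mm. A picture is of the moment at which its call begins. There is no depth.
- workorder.finish_job(): hands the job in, once; it reports no verdict.
Trained networks look in a picture, given as the dict that the camera call returned (one of the last four; its "shot" number tells which), for a name from the list of things; names that differ only in an ending like _2 or _b are one class to them, and where a whole thing is asked for, a point or a joint stands for the part that bears it (a point fixed in the world has none). Each returns a list of dicts, best first, with "score" (0 to 1); they miss things now and then, are a little off and sometimes report something else, mostly with a low value. They report only what shows in the picture. A call takes as long as a camera call.
- models.boxes_of(target, picture): "position" ([column, row] in pixels, amid what is visible of it).
- models.spot_point(target, picture): "position" ([column, row] in pixels: a listed point, or the origin of a listed thing).
The state is a dict: "clock": time; "qpos": joint angles; "joint_vel": joint speeds; "effort": joint torques, N m; "eef_pos": TCP position; "orientation": TCP orientation; "force": force on the tool from outside, world axes, zero at the start; "ft_torque": the same for the moment, N m; "finger_gap": opening from 0.0 (shut) to 1.0 (fully open).
Only numpy, scipy, OpenCV 4.12 (cv2) and the standard library are available. Lean on these libraries where they do the work, as an engineer would, in place of code of your own. Each camera call takes 0.05 s, during which the arm holds its last target. There are 200 camera calls.

## Working session

There is one attempt and no reset: what is moved stays moved. The work goes in short steps, Python scripts to look and compute and a shell command to move; the robot and the scene stay as the last step left them, time stands still between calls to the robot, and variables do not carry over. Pictures are saved under pics/ and viewed, about 8 in all and at most 12, crops included, and the job is handed in when it is done.

```bash
mkdir -p pics
cat > h.py <<'E'
import numpy as np, cv2
from plant import monitor, cams, workorder, models, manip
def grab(n): return cams.grab_frame(n)
def save(p,f): cv2.imwrite(f'pics/{f}.png',p['image'][:,:,::-1])
def proj(p,X):
    X=np.atleast_2d(X); c=(p['view']@np.c_[X,np.ones(len(X))].T)[:3]; c=np.array([c[0],-c[1],-c[2]])
    u=p['K']@c; return (u[:2]/u[2]).T
def ray(p,uv):
    R=p['view'][:3,:3];t=p['view'][:3,3]; d=np.linalg.inv(p['K'])@[uv[0],uv[1],1]; d=R.T@[d[0],-d[1],-d[2]]
    return -R.T@t,d
def atz(p,uv,z):
    o,d=ray(p,uv); return o+d*(z-o[2])/d[2]
def tri(l):
    A=np.zeros((3,3));b=np.zeros(3);rs=[ray(p,u) for p,u in l]
    for o,d in rs:
        d=d/np.linalg.norm(d);M=np.eye(3)-np.outer(d,d);A+=M;b+=M@o
    return np.linalg.solve(A,b)
E
python3 - <<'E'
from h import *
np.set_printoptions(precision=3,suppress=True)
P={n:grab(n) for n in('side','top')}
for n in P: save(P[n],n+'0'); print(n,[k for k in P[n]])
Z=dict(bin=0,hatch_hinge=.107,hatch_grip=.107,bolt_top=.16,half_bottle=0,cork_jar=0,mallet=0)
for t,z in Z.items():
    l=[]
    for n in P:
        r=models.spot_point(t,P[n])
        for q in r[:2]: print(t,n,q['score'],q['position'],atz(P[n],q['position'],z))
        if r:l.append((P[n],r[0]['position']))
    if len(l)==2: print('   tri',tri(l))
print(monitor.state(), manip.grasp_offset)
E
```

```text
side ['image', 'K', 'view', 'shot']
top ['image', 'K', 'view', 'shot']
bin side 0.89 [331.2, 207.9] [ 0.602 -0.012  0.   ]
bin top 0.93 [315.6, 191.3] [ 0.596 -0.009  0.   ]
   tri [ 0.6   -0.01  -0.003]
hatch_hinge side 0.62 [362.3, 182.4] [ 0.692 -0.029  0.107]
hatch_hinge top 0.97 [326.6, 156.2] [ 0.684 -0.04   0.107]
   tri [ 0.685 -0.04   0.117]
hatch_grip side 0.65 [287.3, 179.5] [0.475 0.03  0.107]
hatch_grip side 0.41 [362.9, 182.8] [ 0.693 -0.032  0.107]
hatch_grip top 0.97 [299.9, 225.3] [0.479 0.033 0.107]
hatch_grip top 0.23 [316.3, 189.2] [ 0.585 -0.012  0.107]
   tri [0.478 0.033 0.104]
bolt_top side 0.61 [326.4, 133.7] [0.623 0.157 0.16 ]
bolt_top top 0.73 [323.3, 153.4] [ 0.679 -0.03   0.16 ]
bolt_top top 0.56 [257.2, 167.3] [0.635 0.154 0.16 ]
   tri [ 0.609 -0.027  0.312]
half_bottle side 0.85 [352.9, 268.4] [ 0.609 -0.254  0.   ]
cork_jar side 0.7 [340.5, 142.8] [0.707 0.297 0.   ]
cork_jar top 0.61 [221.7, 157.1] [0.701 0.292 0.   ]
   tri [0.703 0.291 0.004]
mallet side 0.94 [263.9, 299.1] [ 0.353 -0.302  0.   ]
mallet top 0.61 [409.9, 271.9] [ 0.349 -0.306  0.   ]
   tri [ 0.351 -0.305  0.005]
{'clock': 0.8, 'qpos': array([-1.128,  0.087,  0.176,  1.66 ,  0.   ,  1.571]), 'joint_vel': array([ 0.   ,  0.002, -0.   , -0.   ,  0.   , -0.   ]), 'effort': array([  0.002, -52.004,  46.484,   0.001,   0.   ,   0.   ]), 'eef_pos': array([ 0.236, -0.497,  0.231]), 'orientation': array([0.   , 0.976, 0.22 , 0.   ]), 'force': array([ 0.175, -0.66 ,  0.042]), 'ft_torque': array([ 0.003, -0.04 , -0.013]), 'finger_gap': 1.0024918305695016} 0.0187
```

Run:
```python
import cv2,numpy as np
a=cv2.imread('pics/side0.png');b=cv2.imread('pics/top0.png')
a=cv2.resize(a[80:330,200:440],None,fx=1.66,fy=1.66);b=cv2.resize(b[80:330,200:440],None,fx=1.66,fy=1.66)
cv2.imwrite('pics/both.png',np.hstack([a,b])[:, :800])
```

```text
(no output)
```

View pics/both.png

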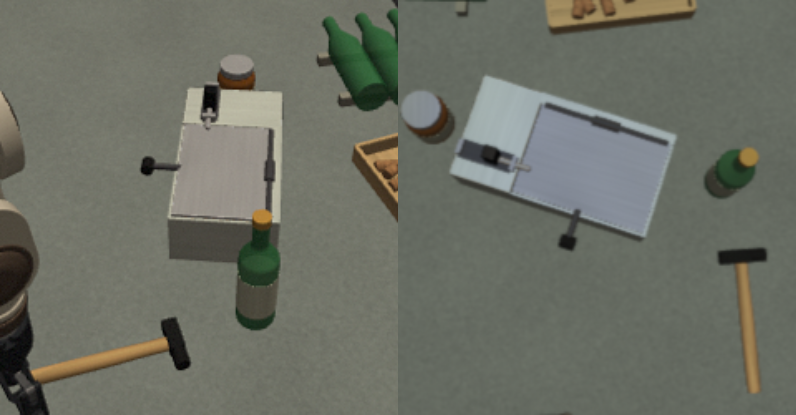

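Both views (one composite): bin yawed about -17.5°, roller at about (289,180) side / (301,225) top, bolt block at about (326,138) side / (255,172) top. The bottle is right of the bin and the jar left, both clear. The bolt fix disagrees by about 1.5 cm with the bin fit, so I'll check it with an overlay.

```bash
cat >> h.py <<'E'
yaw=np.arctan2(-.067,.211); O=np.array([.601,-.009,0])
def W(p,O=O,yaw=yaw):
    c,s=np.cos(yaw),np.sin(yaw); return np.atleast_2d(p)@np.array([[c,s,0],[-s,c,0],[0,0,1]])+O
E
python3 - <<'E'
from h import *
out=[]
for n,(r0,c0,w,hh) in dict(side=(100,250,120,150),top=(120,215,170,150)).items():
    p=grab(n); s=3.2 if n=='side' else 2.3
    im=cv2.resize(p['image'][r0:r0+hh,c0:c0+w,::-1],None,fx=s,fy=s,interpolation=cv2.INTER_CUBIC); 
    def L(pts,col):
        q=(proj(p,W(np.array(pts)/1000.))-[c0,r0]+.5)*s; cv2.polylines(im,[np.int32(q*16)],True,col,1,cv2.LINE_AA,4)
    L([[-80,-125,110],[110,-125,110],[110,235,110],[-80,235,110]],(0,0,255))
    L([[-75,-120,110],[90,-120,110],[90,120,110],[-75,120,110]],(0,255,255))
    for t,col in((0,(0,255,0)),):
        for z in(160,112): L([[-42,138+t,z],[-18,138+t,z],[-18,162+t,z],[-42,162+t,z]],col)
    L([[-142,-14,107],[-118,-14,107],[-118,14,107],[-142,14,107]],(255,0,0))
    out.append(im)
H=max(i.shape[0] for i in out); out=[cv2.copyMakeBorder(i,0,H-i.shape[0],0,0,cv2.BORDER_CONSTANT) for i in out]
m=np.hstack(out); print(m.shape); cv2.imwrite('pics/ov.png',m)
E
```

```text
(480, 775, 3)
```

View pics/ov.png

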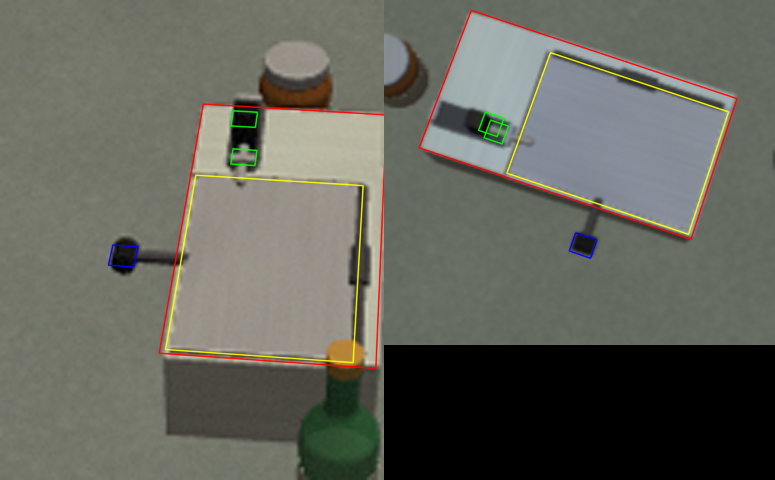

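Run:
```python
from h import *
np.set_printoptions(precision=4,suppress=True)
b=W([-.03,.15,.16])[0];g=W([-.13,0,.107])[0];print('bolt',b,'grip',g,'u',W([1,0,0])[0]-O,'yaw',yaw)
s=monitor.state();print((b-s['eef_pos'])*100, (W([-.03,.156,.16])[0]-s['eef_pos'])*100, s['clock'])
from scipy.spatial.transform import Rotation as R
q=s['orientation'];Y=R.from_quat(q[[1,2,3,0]]).as_matrix()[:,1];a=np.arctan2(Y[1],Y[0]);print(a,(np.pi/2+yaw)-a)
```

```text
bolt [0.6178 0.143  0.16  ] grip [0.4771 0.0303 0.107 ] u [ 0.9531 -0.3026  0.    ] yaw -0.3074658118092456
[38.214  64.0007 -7.1284] [38.3956 64.5726 -7.1284] 0.9
-1.1280225923970713 2.391353107382722
```

```bash
python3 -m jog '[[19,32,2,0,0,1.2,7.5],[19,32,2,0,0,1.2,7.5],[19,32,2,0,0,1.2,7.5],[19,32,2,0,0,1.2,7.5],[19,32,2,0,0,1.2,7.5],[19,32,2,0,0,1.2,7.5],[19,32,2,0,0,1.2,7.5],[19,32,2,0,0,1.2,7.5]]' 30
python3 -m jog '[[19.4,32.5,-3,0,0,1.19,7.5],[19.4,32.5,-3,0,0,1.19,7.5],[19.4,32.5,-3,0,0,1.19,7.5],[19.4,32.5,-3,0,0,1.19,7.5],[19.4,32.5,-3,0,0,1.19,7.5],[19.4,32.5,-3,0,0,1.19,7.5],[19.4,32.5,-3,0,0,1.19,7.5],[19.4,32.5,-3,0,0,1.19,7.5]]'
python3 -m jog '[[0,0,0,0,0,0,7.5],[0,0,0,0,0,0,7.5]]'
python3 - <<'E'
from h import *
from scipy.spatial.transform import Rotation as R
s=monitor.state();q=s['orientation'];Y=R.from_quat(q[[1,2,3,0]]).as_matrix();a=np.arctan2(Y[1,1],Y[0,1]);print(s['qpos'],s['eef_pos'],a-(np.pi/2+yaw),Y[:,2])
p=grab('side');q=grab('top')
m=np.hstack([cv2.resize(x['image'][r:r+130,c:c+130,::-1],None,fx=3,fy=3,interpolation=2) for x,r,c in((p,70,265),(q,100,200))]);cv2.imwrite('pics/hov.png',m)
E
```

```text
clock: 1.7
eef_pos: [0.4269, -0.1739, 0.2517]
orientation: [0.0, 0.678, 0.735, 0.0]
force: [0.3, -0.7, 0.3]
finger_gap: 0.878
clock: 2.5
eef_pos: [0.6206, 0.1512, 0.22]
orientation: [-0.0, 0.15, 0.989, 0.0]
force: [0.1, -0.5, -0.2]
finger_gap: 0.876
clock: 2.7
eef_pos: [0.6196, 0.1486, 0.2206]
orientation: [-0.001, 0.154, 0.988, -0.0]
force: [-0.6, -1.3, -0.0]
finger_gap: 0.877
[ 2.35389472e-01  3.02848334e-01  4.05214046e-01  1.67437448e+00
 -1.55983651e-04  5.44233527e-01] [0.61960504 0.14855759 0.22060759] -0.0013777849449700952 [-1.14262846e-03 -4.34450017e-04 -9.99999253e-01]
```

View pics/hov.png

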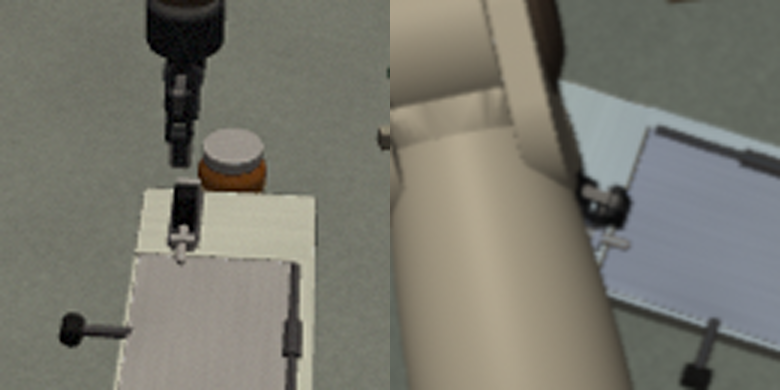

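The fingers (side crop, about (180,150)) hang above the block (about (186,200)). Descending with the jaws 7.5 cm open.

```bash
python3 -m jog '[[0,0,-3,0,0,0,7.5],[0,0,-5,0,0,0,7.5],[0,0,-6.5,0,0,0,7.5],[0,0,-8,0,0,0,7.5],[0,0,-9,0,0,0,7.5],[0,0,-9,0,0,0,7.5]]'
python3 -m jog '[[0,0,0,0,0,0,0],[0,0,0,0,0,0,0],[0,0,0,0,0,0,0],[0,0,0,0,0,0,0],[0,0,0,0,0,0,0],[0,0,0,0,0,0,0]]' 30
```

```text
clock: 3.4
eef_pos: [0.6189, 0.1471, 0.1304]
orientation: [-0.001, 0.155, 0.988, -0.0]
force: [-0.6, -0.2, -0.5]
finger_gap: 0.878
clock: 4.0
eef_pos: [0.6202, 0.1485, 0.1325]
orientation: [0.001, 0.154, 0.988, 0.001]
force: [0.7, 2.7, 6.3]
finger_gap: 0.275
```

```bash
python3 -m jog '[[0.3,0.95,0,0,0,0,0],[0.6,1.9,0,0,0,0,0],[0.9,2.85,0,0,0,0,0],[1.2,3.8,0,0,0,0,0],[1.5,4.75,0,0,0,0,0],[1.65,5.2,0,0,0,0,0],[1.65,5.2,0,0,0,0,0]]'
python3 -m jog '[[0.06,0.19,0,0,0,0,0],[0.12,0.38,0,0,0,0,0],[0.12,0.38,0,0,0,0,0]]'
```

```text
clock: 4.7
eef_pos: [0.6361, 0.2004, 0.1325]
orientation: [0.0, 0.153, 0.988, -0.0]
force: [-4.6, -1.5, 8.9]
finger_gap: 0.276
clock: 5.0
eef_pos: [0.6362, 0.2008, 0.1325]
orientation: [-0.0, 0.155, 0.988, -0.003]
force: [-10.0, -15.7, 12.5]
finger_gap: 0.277
```

```bash
python3 -m jog '[[0,0,0,0,0,0,5],[0,0,0,0,0,0,5],[0,0,0,0,0,0,5],[0,0,0,0,0,0,5],[0,0,3,0,0,0,5],[0,0,6,0,0,0,5],[0,0,9,0,0,0,5],[0,0,9,0,0,0,5]]'
python3 - <<'E'
from h import *
s=monitor.state();print(s['eef_pos'],(W([-.13,0,.107])[0]-s['eef_pos'])*100)
t=grab('side')
for n in('bolt_top','hatch_grip'): print([(r['score'],r['position'],atz(t,r['position'],dict(bolt_top=.16,hatch_grip=.107)[n])) for r in models.spot_point(n,t)[:2]])
print(W([-.03,.21,.16]))
E
```

```text
clock: 5.8
eef_pos: [0.6384, 0.2044, 0.2261]
orientation: [0.003, 0.154, 0.988, 0.001]
force: [0.2, 0.1, 0.2]
finger_gap: 0.583
[0.63843698 0.20438732 0.22607391] [-16.13404458 -17.40435651 -11.90739147]
[(0.44, [329.1, 125.3], array([0.64121213, 0.19791612, 0.16      ]))]
[(0.56, [289.9, 181.2], array([0.48159088, 0.0208761 , 0.107     ]))]
[[0.63596219 0.20023108 0.16      ]]
```

Bolt reads fully drawn (end stop felt, vision within 5 mm). Next, above the roller.

```bash
python3 -m jog '[[-3.2,-3.5,0,0,0,0,5],[-6.4,-7,-1,0,0,0,5],[-9.6,-10.5,-2,0,0,0,5],[-12.8,-14,-3,0,0,0,5],[-16.1,-17.4,-4,0,0,0,5],[-16.1,-17.4,-4,0,0,0,5],[-16.1,-17.4,-4,0,0,0,5]]'
python3 - <<'E'
from h import *
s=monitor.state();print(s['eef_pos'],(W([-.13,0,.088])[0]-s['eef_pos'])*100,s['clock'])
p=grab('side');q=grab('top')
m=np.hstack([cv2.resize(x['image'][r:r+130,c:c+130,::-1],None,fx=3,fy=3,interpolation=2) for x,r,c in((p,100,240),(q,120,220))]);cv2.imwrite('pics/hov2.png',m)
E
```

```text
clock: 6.65
eef_pos: [0.4754, 0.0293, 0.1803]
orientation: [-0.001, 0.155, 0.988, -0.0]
force: [-0.2, 0.4, 0.3]
finger_gap: 0.587
[0.47539287 0.02925506 0.18030383] [ 0.17036627  0.10886903 -9.23038265] 6.65
```

View pics/hov2.png

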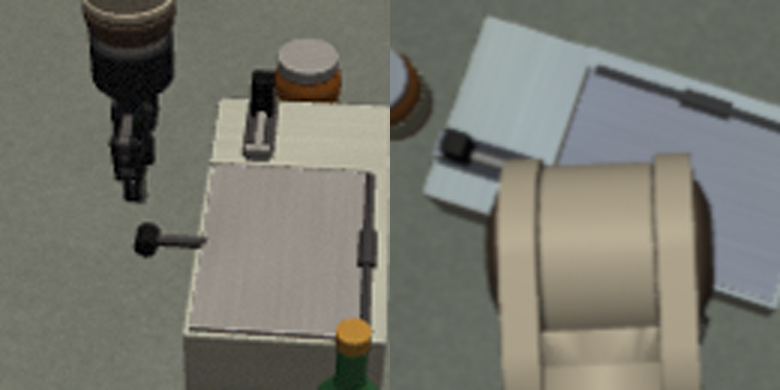

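The side crop shows the block drawn with its rod clear of the hatch, and the fingertips (133,195) above the roller (147,240). Descending and pinching.

```bash
python3 -m jog '[[0.1,0.1,-3,0,0,0,5],[0.1,0.1,-5.5,0,0,0,5],[0.1,0.1,-7.5,0,0,0,5],[0.1,0.1,-9.0,0,0,0,5],[0.1,0.1,-9.0,0,0,0,5],[0.1,0.1,-9.0,0,0,0,5]]'
python3 -m jog '[[0,0,0,0,0,0,0],[0,0,0,0,0,0,0],[0,0,0,0,0,0,0],[0,0,0,0,0,0,0],[0,0,0,0,0,0,0],[0,0,0,0,0,0,0]]' 30
python3 - <<'E'
from h import *
s=monitor.state();print((s['eef_pos']-O)@[np.cos(yaw),np.sin(yaw),0],(s['eef_pos']-O)@[-np.sin(yaw),np.cos(yaw),0])
p=grab('side');q=grab('top')
m=np.hstack([cv2.resize(x['image'][r:r+100,c:c+100,::-1],None,fx=4,fy=4,interpolation=2) for x,r,c in((p,110,240),(q,160,250))]);cv2.imwrite('pics/gr.png',m)
E
```

```text
clock: 7.35
eef_pos: [0.4778, 0.0312, 0.0917]
orientation: [0.0, 0.153, 0.988, -0.0]
force: [0.3, -0.8, -0.5]
finger_gap: 0.587
clock: 7.95
eef_pos: [0.4775, 0.0292, 0.0926]
orientation: [0.001, 0.154, 0.988, -0.002]
force: [-2.5, -10.1, 3.3]
finger_gap: 0.32
-0.1292270185783736 -0.0009420474786432723
```

View pics/gr.png

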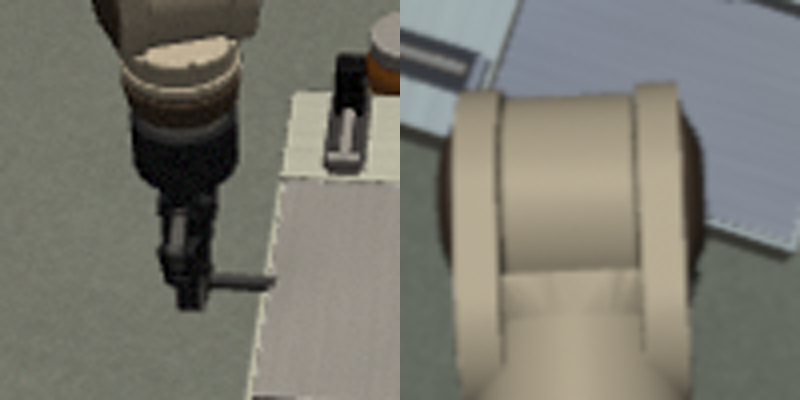

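```bash
python3 -m jog '[[0,-0.15,0,0,0,0,0],[0.02,-0.15,0.8,0,0,0,0],[0.06,-0.17,1.65,0,0,0,0],[0.24,-0.23,3.29,0,0,0,0],[0.53,-0.32,4.91,0,0,0,0],[0.94,-0.45,6.5,0,0,0,0],[0.94,-0.45,6.5,0,0,0,0]]'
python3 - <<'E'
from h import *
s=monitor.state();print(s['eef_pos']-[.4775,.0292,.0926],s['force'],s['finger_gap'],s['clock'])
t=grab('side');r=models.spot_point('hatch_grip',t);print([(i['score'],i['position']) for i in r[:2]],proj(t,s['eef_pos']+[0,0,.0187]))
print(proj(t,W([.09-.22*np.cos(.3),0,.107+.22*np.sin(.3)])))
E
```

```text
clock: 8.75
eef_pos: [0.4876, 0.0261, 0.1587]
orientation: [0.001, 0.154, 0.988, -0.0]
force: [-1.3, -2.0, -0.9]
finger_gap: 0.321
[ 0.01008358 -0.00311063  0.06610173] [-1.31903721 -1.97682575 -0.90147279] 0.3205063974405505 8.75
[(0.75, [362.3, 183.4]), (0.71, [291.1, 162.2])] [[290.63345415 161.9446811 ]]
[[290.25418326 163.11954963]]
```

```bash
python3 -m jog '[[0.52,-0.17,1.56,0,0,0,0],[1.15,-0.37,3.07,0,0,0,0],[1.89,-0.6,4.53,0,0,0,0],[2.73,-0.87,5.92,0,0,0,0],[3.66,-1.16,7.25,0,0,0,0],[4.69,-1.49,8.5,0,0,0,0],[4.69,-1.49,8.5,0,0,0,0]]'
python3 - <<'E'
from h import *
s=monitor.state();g=s['eef_pos']+[0,0,.0187];h=W([.09,0,.107])[0];u=[np.cos(yaw),np.sin(yaw),0];print((g-h)@u,g[2]-.107,np.arctan2(g[2]-.107,-(g-h)@u),np.hypot(g[2]-.107,(g-h)@u),s['force'])
t=grab('side');save(t,'mid');r=models.spot_point('hatch_grip',t);print([(i['score'],i['position']) for i in r[:2]],proj(t,g))
E
```

```text
clock: 9.55
eef_pos: [0.5344, 0.0118, 0.2415]
orientation: [0.0, 0.154, 0.988, 0.001]
force: [-2.6, 2.0, 0.3]
finger_gap: 0.323
-0.15980737350723576 0.15322207840904167 0.764363964106236 0.22139422291303734 [-2.62972288  1.98408976  0.30887851]
[(0.78, [305.8, 141.6])] [[306.87477284 140.36955752]]
```

```bash
python3 -m jog '[[1.11,-0.35,1.16,0,0,0,0],[2.31,-0.73,2.24,0,0,0,0],[3.58,-1.14,3.21,0,0,0,0],[4.55,-1.44,3.87,0,0,0,0],[5.09,-1.62,4.2,0,0,0,0],[5.09,-1.62,4.2,0,0,0,0],[5.09,-1.62,4.2,0,0,0,0]]'
cat >> h.py <<'E'
def ang():
    s=monitor.state();g=s['eef_pos']+[0,0,.0187];h=W([.09,0,.107])[0];u=[np.cos(yaw),np.sin(yaw),0]
    print(np.arctan2(g[2]-.107,-(g-h)@u),np.hypot(g[2]-.107,(g-h)@u),s['force'],s['finger_gap'],s['clock']); return g
E
python3 - <<'E'
from h import *
g=ang()
t=grab('side');save(t,'past');r=models.spot_point('hatch_grip',t);print([(i['score'],i['position']) for i in r[:2]],proj(t,g))
im=t['image'][60:260,230:430,::-1].copy();im=cv2.resize(im,None,fx=3,fy=3,interpolation=2)
for th,c in((1.06,(0,255,0)),(.95,(0,0,255))):
    d=np.array([np.cos(th),0,np.sin(th)]);q=[np.array([.09-r*np.cos(th),y,.107+r*np.sin(th)]) for r,y in((0,-.12),(.165,-.12),(.165,.12),(0,.12))]
    cv2.polylines(im,[np.int32((proj(t,W(q))-[230,60]+.5)*3)],True,c,1,cv2.LINE_AA)
cv2.imwrite('pics/past1.png',im)
E
```

```text
clock: 10.35
eef_pos: [0.5843, -0.0034, 0.2826]
orientation: [-0.0, 0.153, 0.988, 0.001]
force: [1.6, 6.0, 0.6]
finger_gap: 0.319
1.065068806540686 0.22209901901897075 [1.56447737 5.9763707  0.5875146 ] 0.3185848741053136 10.35
[(0.93, [322.4, 130.3])] [[325.67963003 129.50630436]]
```

View pics/past1.png

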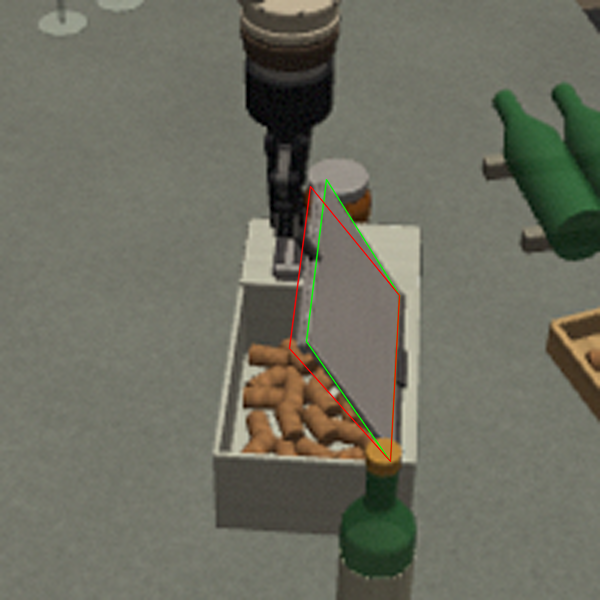

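Hatch is held past balance; the plate edge lies between the 0.95 (red) and 1.06 (green) outlines, nearer green. I'll nudge a bit further for margin.

```bash
python3 -m jog '[[0.56,-0.08,0.32,0,0,0,0],[1.12,-0.25,0.61,0,0,0,0],[1.12,-0.25,0.61,0,0,0,0],[1.12,-0.25,0.61,0,0,0,0]]'
python3 - <<'E'
from h import *
g=ang()
t=grab('side');r=models.spot_point('hatch_grip',t);print([(i['score'],i['position']) for i in r[:2]],proj(t,g))
E
python3 -m jog '[[-0.6,0.2,-0.32,0,0,0,0],[-1.5,0.48,-0.86,0,0,0,0],[-2.4,0.76,-1.5,0,0,0,0],[-3.3,1.05,-2.15,0,0,0,0],[-4,1.27,-2.7,0,0,0,0],[-4.5,1.43,-3.09,0,0,0,0],[-4.5,1.43,-3.09,0,0,0,0],[-4.5,1.43,-3.09,0,0,0,0]]'
cat > m.py <<'E'
from h import *
import sys
g=ang()
t=grab('side');r=models.spot_point('hatch_grip',t);print([(i['score'],i['position']) for i in r[:2]],proj(t,g))
im=t['image'][70:220,270:420,::-1].copy();im=cv2.resize(im,None,fx=4,fy=4,interpolation=2)
for th,c in((.863,(0,255,0)),(.95,(0,0,255))):
    for dz in(-.003,.003):
        n=np.array([np.sin(th),0,np.cos(th)])*dz
        q=[np.array([.09-r*np.cos(th),y,.107+r*np.sin(th)])+n for r,y in((0,-.12),(.165,-.12),(.165,.12),(0,.12))]
        cv2.polylines(im,[np.int32((proj(t,W(q))-[270,70]+.5)*4)],True,c,1,cv2.LINE_AA)
cv2.imwrite(f'pics/{sys.argv[1]}.png',im)
E
python3 m.py bk
```

```text
clock: 10.85
eef_pos: [0.596, -0.007, 0.2891]
orientation: [-0.0, 0.154, 0.988, 0.0]
force: [1.8, 4.0, -2.9]
finger_gap: 0.317
1.1274554207152014 0.2223203169469112 [ 1.80498662  3.95072645 -2.90170196] 0.3167899130822847 10.85
[(0.63, [350.4, 270.3]), (0.57, [325.3, 129.7])] [[330.19291648 127.80723463]]
clock: 11.75
eef_pos: [0.5508, 0.0068, 0.2586]
orientation: [0.0, 0.154, 0.988, -0.0]
force: [1.8, 0.2, -1.5]
finger_gap: 0.321
0.8735918975830755 0.22208289302703843 [ 1.78813116  0.1851124  -1.51578722] 0.32144137193345995 11.75
[(0.7, [308.4, 137.4])] [[312.969036   135.83459033]]
```

View pics/bk.png

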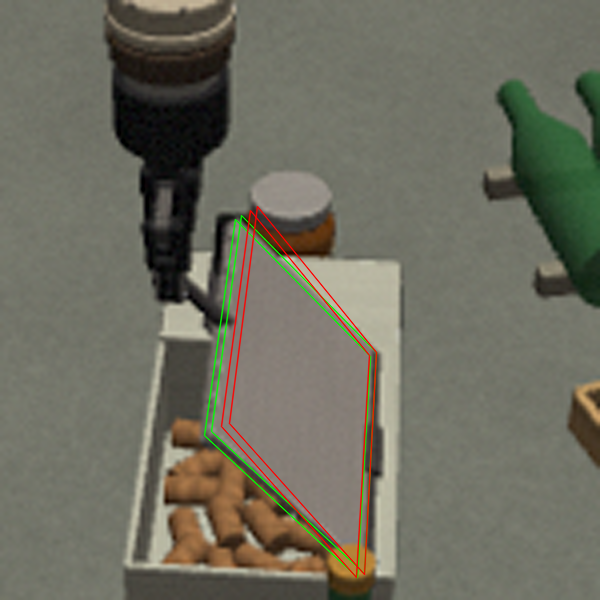

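Plate matches the 0.863 outline (green) closely, but the network's roller pixel is about 4 px from the kinematic one, so I'll check the angle from image edges.

Run:
```python
from h import *
t=grab('side')
th=np.arange(.6,1.3,.01)
arc=proj(t,W(np.c_[.09-.22*np.cos(th),0*th,.107+.22*np.sin(th)]))
for uv in([305.8,141.6],[322.4,130.3],[325.3,129.7],[308.4,137.4]):
    d=np.linalg.norm(arc-uv,axis=1);print(uv,th[d.argmin()],d.min())
for a in(.75,.8,.863,.95): print(a,proj(t,W([[.09-.165*np.cos(a),y,.107+.165*np.sin(a)] for y in(-.12,.12)])).round(1).tolist(), proj(t,W([.09-.22*np.cos(a),0,.107+.22*np.sin(a)])).round(1))
for i in range(3):
    p=grab('side');print([(r['score'],r['position']) for r in models.spot_point('hatch_grip',p)[:1]])
im=cv2.resize(t['image'][110:190,295:395,::-1],None,fx=8,fy=7.5,interpolation=2)
for a,c in((.863,(0,255,0)),(.80,(255,0,0))):
    for dz in(-.003,.003):
        q=[np.array([.09-.165*np.cos(a)+np.sin(a)*dz,y,.107+.165*np.sin(a)+np.cos(a)*dz]) for y in(-.12,.12)]
        for k in proj(t,W(q)): cv2.circle(im,tuple(np.int32((k-[295,110]+.5)*[8,7.5])),3,c,-1)
cv2.imwrite('pics/raw.png',im)
```

```text
[305.8, 141.6] 0.7400000000000001 0.17631568132417186
[322.4, 130.3] 1.0200000000000005 1.2166304615726011
[325.3, 129.7] 1.0600000000000005 0.6815911517203683
[308.4, 137.4] 0.8100000000000002 1.9007239155320546
0.75 [[316.5, 181.2], [324.7, 127.0]] [[306.5 141.2]]
0.8 [[318.7, 179.7], [326.6, 125.5]] [[309.2 139.1]]
0.863 [[321.6, 177.9], [329.2, 123.8]] [[312.8 136.7]]
0.95 [[325.8, 175.7], [333.0, 121.6]] [[318.2 133.6]]
[(0.93, [311.3, 138.9])]
[(0.57, [311.1, 139.0])]
[(0.78, [308.5, 137.8])]
```

View pics/raw.png

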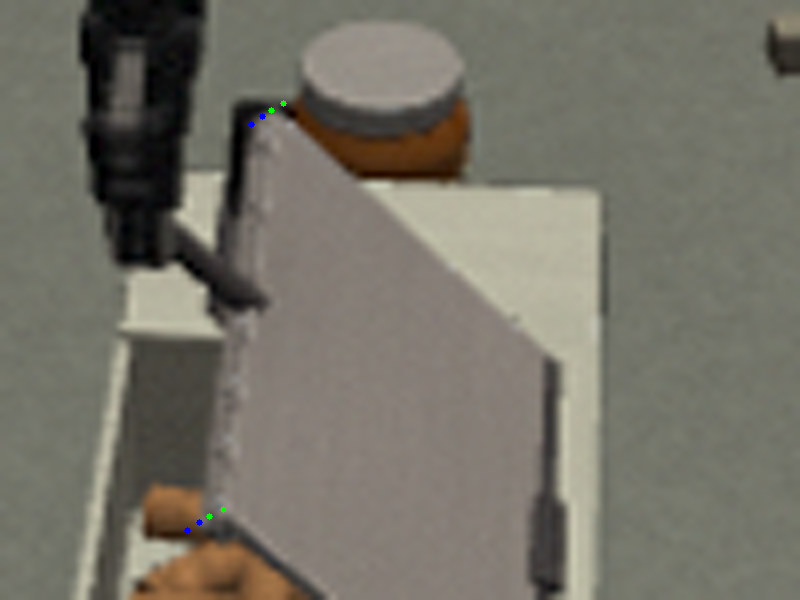

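The plate corners fall on the 0.863 outline (green dots), so the angle is about 0.85–0.87. That agrees with kinematics. A last steadiness, bolt and bystander check follows.

```bash
python3 -m jog '[[0,0,0,0,0,0,0],[0,0,0,0,0,0,0],[0,0,0,0,0,0,0],[0,0,0,0,0,0,0],[0,0,0,0,0,0,0]]'
python3 - <<'E'
from h import *
ang();P={n:grab(n) for n in('side','top')}
for t,z in dict(bolt_top=.16,half_bottle=0,cork_jar=0,mallet=0).items():
    for n in P:
        for q in models.spot_point(t,P[n])[:1]: print(t,n,q['score'],atz(P[n],q['position'],z).round(3))
print(workorder.finish_job())
E
```

```text
clock: 12.7
eef_pos: [0.5507, 0.0069, 0.2585]
orientation: [-0.0, 0.154, 0.988, -0.0]
force: [1.2, -3.0, -1.7]
finger_gap: 0.32
0.8728538586412481 0.22208459215173623 [ 1.17894763 -3.02611592 -1.73328652] 0.3195995260279113 12.7
bolt_top side 0.37 [0.646 0.193 0.16 ]
bolt_top top 0.55 [0.648 0.186 0.16 ]
half_bottle side 0.55 [ 0.612 -0.259  0.   ]
half_bottle top 0.97 [ 0.607 -0.269  0.   ]
cork_jar side 0.87 [0.711 0.308 0.   ]
cork_jar top 0.63 [0.699 0.291 0.   ]
mallet side 0.72 [ 0.347 -0.294  0.   ]
mallet top 0.57 [ 0.345 -0.31   0.   ]
the job is handed in; nothing more can be done
None
```

The hatch check is done and handed in at about 13 s of the 61 s limit, with the gripper still holding the roller about five degrees below balance.

- **Bolt:** I drew it back until it met the end stop, about 60 mm of travel by the arm's position. The pictures showed the rod clear of the hatch.
- **Lift:** I pinched the roller's end faces and raised the hatch past balance without letting go. The highest point was about 1.10 rad: the arm read 1.13 and the camera network 1.06.
- **Final hold:** I eased it back to about 0.86 rad; the target was 0.863. The arm read 0.873, which probably runs about 0.02 high, and the plate's edges in the picture matched 0.85–0.87. The reading stayed steady over about a second, with only a few newtons at the wrist.

**Checks that disagreed:**
- **Roller position:** the network put the roller 2–4 pixels off the arm's own figure, which would mean about 0.81 rad. I trusted the plate edges instead.
- **Bolt:** the last network fixes for the bolt were low-scoring and about 12–18 mm off the fully drawn position. The end-stop contact and the picture both say it is drawn.
- **Bottle, jar and mallet:** their fixes agreed with the first ones to within about 15 mm, which is roughly the network's own scatter. The arm never went near them.

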